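Lock the condenser cover of the topping unit

ROBOT

A 7-joint arm with a two-finger parallel gripper is mounted at the origin on the work surface. World frame = base frame: x ahead of the robot, y to its left, z up, the work surface at z = 0. Lengths are in m, angles in rad, forces in N, time in s.
With the tool pointing down it reaches from about 0.425 to 0.925 m from the base axis. Payload 6.8 kg.
Tool frame: the origin (TCP) lies at the very end of the fingers, on their centre line; the grasp point (between the pads) lies 19 mm behind it (tcp_to_grasp is the distance from the TCP to the grasp point, in m); z points along the fingers, y is the direction in which the jaws open and shut (so a half turn about z gives the same grasp; the last joint's range is limited). The gripper opens to 85 mm and grips with 20 to 120 N. Pads are 22 mm wide; open, the fingers measure 114 mm over their backs; the gripper's body (76 mm by 85 mm) begins 54 mm behind the grasp point. The pads swing forward as they close: fully open they stand 13 mm farther back than shut.
Start: joints at [-1.222, 0.477, 0.022, 1.555, -0.011, 1.109, -0.083], TCP at [0.298, 0.606, 0.231] pointing down, gripper open.
Joint ranges: [-2.96, 2.96], [-0.34, 2.1], [-1.41, 1.46], [0.24, 2.44], [-1.37, 4.51], [0.17, 1.92], [-2.96, 2.96]. Speed limits (rad/s): [2.39, 2.39, 3.14, 3.14, 3.14, 3.14, 3.14].

INTERFACE

Orientations are given as a unit quaternion [w, x, y, z].
In Python, from station import * gives the robot as it stands.
- The arm moves only by the tool apply_moves, never from a script. Its argument "increments" is one flat list of numbers, 5 for each row, row after row: the finger opening in mm, from 0 to 85.4, then the shift along the tool's x, y, z in mm, then the turn about the tool's z in degrees. In form: [claw, tx, ty, tz, roll, claw, tx, ty, tz, roll, ...]. A call has 1 to 12 rows; each row shifts and turns the pose as measured when the row begins, along the tool's axes as they then stand; what a row does not reach is not made up. A row lasts 1/8 s, in which the tool goes at most 62.5 mm and 10.7 degrees, less where a joint would pass 70% of its speed; a pose out of reach is approached as far as the arm can. A call with a gripper value outside its range is refused whole. The fingers move at their own pace and stop on an object; "squeeze" is the grip in N (left out, the last holds). Time passes only in rows, so rows that do not move let the fingers close. It gives the time, the measured TCP pose, the force and the opening at its end, in the units of the state.
- get_obs(): the state, without advancing time (a new reading comes with each control period).
- read_camera(name): name is "side" or "top"; returns (picture, depth): 384x512x3 uint8, blue, green, red; 384x512 float32, m along the optical axis (not along the pixel's ray), 0 where there is no reading.
- get_calibration(name): a dict with "mtx" (3x3 intrinsics, pixels), "camera_from_world" (4x4, takes a point from world to camera coordinates). Camera axes: x right, y down, z forward; pixel columns grow to the right and rows downward; lengths in m; the calibration is good to about 2 mm. A picture is of the moment at which its call begins. get_calibration takes no time and is no camera call.
- hand_in(): hands the job in, once; it reports no verdict.
Trained networks look in the newest picture that a camera, given by its name, has taken for a name from the list of things; names that differ only in an ending like _2 or _b are one class to them, and where a whole thing is asked for, a point or a joint stands for the part that bears it (a point fixed in the world has none). Each returns a list of dicts, best first, with "p" (0 to 1); they miss things now and then, are a little off and sometimes report something else, mostly with a low value. They report only what shows in the picture. A call takes as long as a camera call.
- outline_of(camera, thing): "pixels" (384x512 bool, what is visible of it) and "extent" ([centre column, centre row, width, height] in pixels, round what is visible of it).
The state is a dict: "t": time; "q": joint angles; "joint_vel": joint speeds; "joint_torque": joint torques, N m; "eef_pos": TCP position; "tool_rot": TCP orientation; "contact_force": force on the tool from outside, world axes, zero at the start; "torque": the same for the moment, N m; "gripper_width": opening from 0.0 (shut) to 1.0 (fully open).
Only numpy, scipy, OpenCV 4.12 (cv2) and the standard library are available. Lean on these libraries where they do the work, as an engineer would, in place of code of your own. Each camera call takes 0.05 s, during which the arm holds its last target.

TASK

The condenser of the refrigerated topping unit has been cleaned and its hinged service cover stands ajar. Push the cover down onto its seal with the fingertips, then set a fingertip in the slot of each of the two quarter-turn fasteners and turn it clockwise, as seen from above, as far as it goes, so that both are locked and the cover is held down flush. Lift nothing, do not open the cover further, leave the things standing about where they are, and finish with the arm clear.

Things in the scene. Friction and masses are not known exactly. Their poses are not given: they have to be found in the camera images.
- cover (a joint): opening angle of the service cover in rad: 0 = flat, fully down; starts 0.16 to 0.32. A stiff hinge on its far edge lets it stay where it is left; about 1 N at the front edge pushes it down. A springy seal under the front edge holds an unlocked cover about 5 mm proud (0.017 rad) and takes about 12 N to press flat; turning the first fastener draws the cover down over this last bit
- cover_front (a point): the place to push: on the top face of the cover, midway along its front edge, 17 mm in from it, 275 mm from the hinge line; moves with the cover. The cover is a stainless plate 288 mm deep x 350 wide x 12 thick at one end of the topping unit. y axis along the front edge, x to the hinge, z square to the cover
- cover_seat (a point): fixed point of the unit on its front rim, where the cover's underside comes to lie below cover_front when the cover is flat: 200 mm above the counter, so cover_front is then 12 mm straight above it. The hinge line is 275 mm away along its x axis, at the same height; y lies along the front edge, z is up
- dial_left (a joint): turn of the left fastener (seen from the robot) in rad: 0 = open, slot along the cover's front edge; grows clockwise seen from above; 1.571 = stop, locked, slot pointing to the front edge. Starts 0 to 0.25, turns at 0.05 to 0.25 N m, stays where left. Its cam catches under a keeper inside the front wall from about 0.6 on; turned while the cover is up it would foul the keeper
- dial_left_slot (a point): centre of the left fastener at the top of its slot, on its axis, 230 mm from the hinge line, 100 mm left of the cover's middle. A metal disc 65 mm across, slot floor black, flush in a metal bezel 81 mm across that stands 15 mm above the cover; its slot is 28 mm wide, 52 long, 13.5 deep, closed at the ends. Turns with the disc: slot's length along its y axis, z up the axis
- dial_right (a joint): turn of the right fastener, just like dial_left
- dial_right_slot (a point): centre of the right fastener, level with the top of its slot, 100 mm right of the cover's middle; in all else like dial_left_slot
- shaker: bystander: metal shaker, 58 mm across, 102 mm high, standing on the unit's deck beside the cover's right edge; origin under its centre
- spoon: bystander: steel spoon 240 mm long, lying on the lid of the unit's first pan; origin under its middle
- brush: bystander: cleaning brush 220 mm long, lying on the counter by the unit's front left; origin under its middle
- torch: bystander: black torch 40 mm across, 140 mm high, standing on its head on the counter before the unit; origin under its centre
- spray: bystander: white spray bottle, 68 mm across, 191 mm high, standing on the counter to the left; origin under its centre
- bowl: bystander: metal bowl 170 mm across, 70 mm high, on the counter to the left; origin under its centre
- can: bystander: food can 74 mm across, 110 mm high, on the counter to the left; origin under its centre

How it is judged:
On the way, in this order (a step that is already met when the one before it is completed fails the run):
1. the cover is pushed down onto its seal while both fasteners are still open (value of joint cover below 0.03 rad and value of joint each of dial_left, dial_right below 0.5 rad), for 0.1 s.
2. both fasteners are turned to the locked stop and hold the cover down (value of joint cover below 0.009 rad and value of joint each of dial_left, dial_right above 1.4 rad), for 0.2 s.
At the end, for the whole second after the job is handed in: both fasteners turned clockwise to within 0.17 rad of their stop, and the cover held down flush (within 0.009 rad, under 3 mm at the front edge) (all of step 2); the robot touches nothing.
It fails at once if the cover is lifted open further (value of joint cover above 0.36 rad).
It fails at once if a bystander is moved, lifted or knocked over (distance of any of shaker, spoon, brush, torch, spray, bowl, can from where it was at the start of the episode above 0.02 m).
It also fails if it takes over 64 s, if anything falls off the work surface, if the arm or the gripper's body presses on something with over 40 N, if the wrist force passes 120 N, or if a joint passes its speed limit or range.

## Working session

There is one attempt and no reset: what is moved stays moved. The work goes in short steps, Python scripts to look and compute and a tool call to move; the robot and the scene stay as the last step left them, time stands still between calls to the robot, and variables do not carry over. Pictures are saved under pics/ and viewed, and the job is handed in when it is done.

Besides the shell and the picture viewer there is one more tool, called after "Request:" by a JSON object that holds its "op" and its "data". apply_moves: Moves the arm, as the interface text tells. Its arguments: {"type":"object","properties":{"increments":{"type":"array"},"squeeze":{"type":"number"}},"required":["increments"]}

```bash
ls; mkdir -p pics; python3 - <<'E'
from station import *
import cv2,numpy as np
o=get_obs();print({k:np.round(v,3) for k,v in o.items()})
for n in("side","top"):
    im,d=read_camera(n);cv2.imwrite(f"pics/{n}0.png",im);np.save(f"pics/{n}0.npy",d)
    c=get_calibration(n);print(n,np.round(c["mtx"],1).tolist(),np.round(c["camera_from_world"],3).tolist())
    for th in("cover","dial_left","dial_right","torch","shaker","spray"):
        print(th,[(round(r["p"],2),np.round(r["extent"]).tolist()) for r in outline_of(n,th)[:3]])
E
```

```text
pics
{'t': np.float64(0.0), 'q': array([-1.222,  0.478,  0.022,  1.556, -0.011,  1.109, -0.083]), 'joint_vel': array([ 0.   ,  0.   , -0.001, -0.001,  0.002, -0.001,  0.001]), 'joint_torque': array([ 1.0000e-03, -5.9646e+01,  1.6080e+00, -2.8119e+01,  1.3000e-02,
        1.0000e-02,  0.0000e+00]), 'eef_pos': array([0.297, 0.605, 0.23 ]), 'tool_rot': array([-0.   ,  0.226,  0.974, -0.001]), 'contact_force': array([ 0.32 ,  0.744, -0.045]), 'torque': array([ 0.033, -0.031,  0.027]), 'gripper_width': np.float64(0.999)}
side [[446.8, 0.0, 250.0], [0.0, 446.8, 198.4], [0.0, 0.0, 1.0]] [[0.728, -0.685, 0.02, -0.412], [-0.472, -0.523, -0.709, 0.406], [0.496, 0.507, -0.704, 1.081], [0.0, 0.0, 0.0, 1.0]]
cover [(0.95, [257.0, 173.0, 154.0, 87.0])]
dial_left [(0.57, [214.0, 149.0, 25.0, 16.0])]
dial_right [(0.73, [271.0, 185.0, 28.0, 11.0])]
torch [(0.7, [251.0, 328.0, 16.0, 38.0])]
shaker [(0.92, [327.0, 200.0, 28.0, 40.0]), (0.43, [217.0, 150.0, 23.0, 14.0])]
spray [(0.68, [150.0, 165.0, 36.0, 54.0])]
top [[459.6, 0.0, 249.9], [0.0, 459.6, 186.8], [0.0, 0.0, 1.0]] [[0.02, -1.0, 0.014, 0.022], [-0.993, -0.021, -0.114, 0.58], [0.114, -0.011, -0.993, 1.481], [0.0, 0.0, 0.0, 1.0]]
cover []
dial_left [(0.7, [216.0, 187.0, 24.0, 28.0]), (0.51, [204.0, 255.0, 14.0, 66.0])]
dial_right [(0.59, [289.0, 184.0, 26.0, 22.0])]
torch [(0.56, [288.0, 185.0, 21.0, 22.0]), (0.5, [333.0, 258.0, 20.0, 16.0])]
shaker [(0.64, [368.0, 158.0, 24.0, 81.0]), (0.63, [327.0, 153.0, 22.0, 27.0])]
spray [(0.55, [128.0, 207.0, 37.0, 23.0]), (0.49, [291.0, 181.0, 20.0, 20.0])]
```

View pics/side0.png

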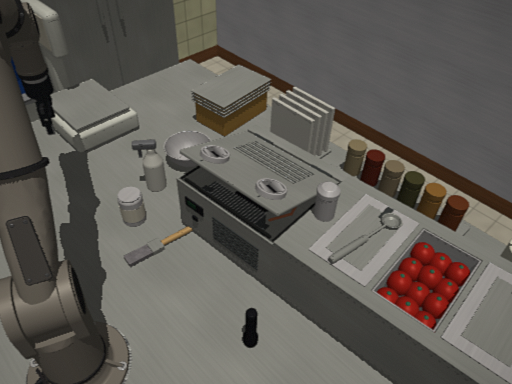

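View pics/top0.png

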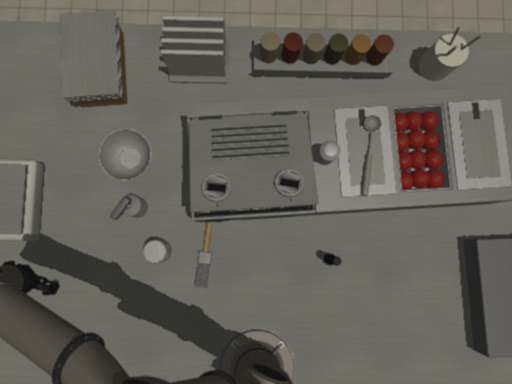

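```bash
cat > h.py <<'E'
import cv2,numpy as np
from station import *
def cloud(n,d):
    c=get_calibration(n);K=c["mtx"];T=np.linalg.inv(c["camera_from_world"])
    v,u=np.indices(d.shape);P=np.stack([(u-K[0,2])/K[0,0]*d,(v-K[1,2])/K[1,1]*d,d],-1)
    W=P@T[:3,:3].T+T[:3,3];W[d<=0]=np.nan;return W
E
python3 - <<'E'
from h import *
for n in("side","top"):
    im=cv2.imread(f"pics/{n}0.png");W=cloud(n,np.load(f"pics/{n}0.npy"))
    if n=="top":
        pts=W[120:168,200:302].reshape(-1,3)
        for (r,c) in [(112,191),(116,195),(117,305),(205,200),(205,308),(185,252),(215,252),(222,252),(186,216),(183,289)]:
            print((c,r),np.round(W[r,c],3))
    else: 
        pts=W[152:200,225:260].reshape(-1,3)
    pts=pts[np.isfinite(pts).all(1)];
    m=pts.mean(0);
    for i in range(6):
        A=np.c_[pts[:,:2],np.ones(len(pts))];k=np.linalg.lstsq(A,pts[:,2],rcond=None)[0];r=pts[:,2]-A@k
        pts=pts[abs(r)<max(2*np.std(r),.002)]
    print(n,"plane",k,len(pts),r.std(), "angle",np.arctan(np.hypot(k[0],k[1])),"dir",np.arctan2(-k[1],-k[0]))
    if n=="top":
        a=W[100:230,170:350]
crop=cv2.imread("pics/top0.png")[100:230,180:350];cv2.imwrite("pics/c.png",cv2.resize(crop,None,fx=4.5,fy=4.5,interpolation=2))
crop=cv2.imread("pics/side0.png")[130:280,170:350];cv2.imwrite("pics/c2.png",cv2.resize(crop,None,fx=4,fy=4,interpolation=2))
E
```

```text
side plane [-0.29455439 -0.0245236   0.44184699] 1148 0.0010902920953782512 angle 0.2873908590618264 dir 0.08306504791069705
(191, 112) [0.778 0.214 0.21 ]
(195, 116) [0.765 0.201 0.214]
(305, 117) [ 0.768 -0.122  0.22 ]
(200, 205) [0.497 0.171 0.292]
(308, 205) [ 0.518 -0.149  0.104]
(252, 185) [0.556 0.031 0.281]
(252, 215) [0.478 0.028 0.198]
(252, 222) [ 0.465  0.024 -0.001]
(216, 186) [0.551 0.13  0.279]
(289, 183) [ 0.564 -0.071  0.279]
top plane [-0.29778835 -0.02442826  0.44481083] 4169 0.0020994089937444328 angle 0.2903450696676754 dir 0.08184902650695323
```

View pics/c.png

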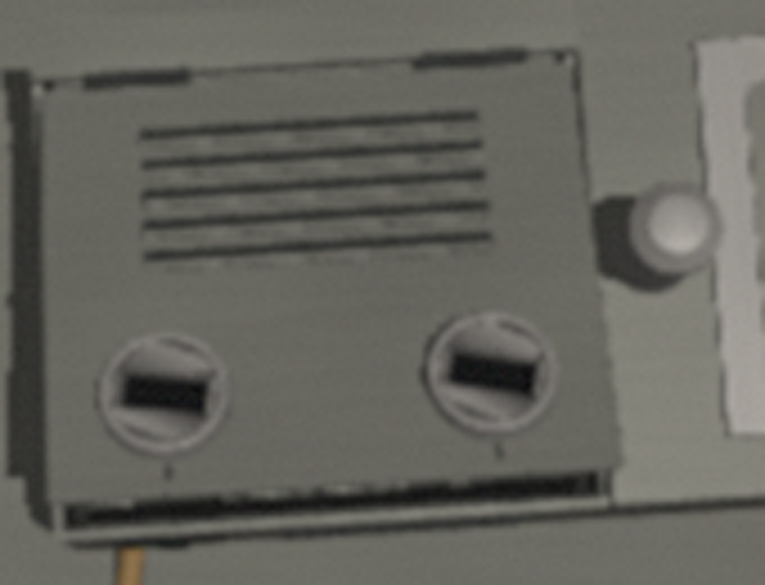

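View pics/c2.png

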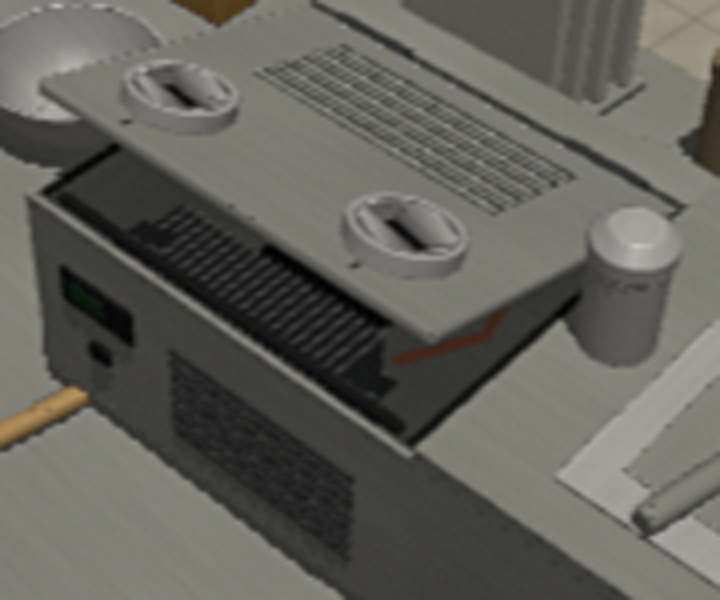

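```bash
cat >> h.py <<'E'
def ray(n,u,v):
    c=get_calibration(n);T=np.linalg.inv(c["camera_from_world"])
    return T[:3,3],T[:3,:3]@np.linalg.inv(c["mtx"])@[u,v,1]
def hit(n,u,v,k):  # plane z=k0x+k1y+k2
    o,d=ray(n,u,v);s=(k[0]*o[0]+k[1]*o[1]+k[2]-o[2])/(d[2]-k[0]*d[0]-k[1]*d[1]);return o+s*d
E
python3 - <<'E'
from h import *
for n,k in(("top",[-.2978,-.0244,.4448]),("side",[-.2946,-.0245,.4418])):
    k=np.array(k);nn=np.array([-k[0],-k[1],1]);L=np.linalg.norm(nn);nn/=L
    kt=k+[0,0,.015*L]
    uv={"top":[(216.4,187.3),(288.9,183.1)],"side":[(215,153.2),(271.2,187.8)]}[n]
    l,r=[hit(n,*p,kt) for p in uv]
    d=l-r;print(n,l,r,np.linalg.norm(d),"yaw",np.arctan2(-d[0],d[1]))
    yaw=.078;ex=np.array([np.cos(yaw),np.sin(yaw),0]);th=np.arctan(np.hypot(k[0],k[1]))
    u=-np.cos(th)*ex+np.array([0,0,np.sin(th)])
    for p in(l,r):
        h=p-.23*u-.027*nn; print(" hinge",h,"flat",h-.23*ex+[0,0,.027])
E
```

```text
top [0.54611952 0.12749505 0.29471002] [ 0.56179242 -0.06967499  0.29485358] 0.19779202494562204 yaw 0.07932248877580454
 hinge [0.75811826 0.14403548 0.20299322] flat [0.52881757 0.12611367 0.22999322]
 hinge [ 0.77379116 -0.05313456  0.20313678] flat [ 0.54449047 -0.07105637  0.23013678]
side [0.54060742 0.1200091  0.29523853] [ 0.55702356 -0.07692599  0.29522724] 0.19761811388527006 yaw 0.08316583562857112
 hinge [0.75287326 0.13656132 0.20414362] flat [0.52357256 0.1186395  0.23114362]
 hinge [ 0.76928939 -0.06037377  0.20413234] flat [ 0.5399887  -0.07829559  0.23113234]
```

```bash
cat >> h.py <<'E'
from scipy.spatial.transform import Rotation as R
def to(x=None,y=None,z=None):
    o=get_obs();p=o["eef_pos"];q=o["tool_rot"];r=R.from_quat([q[1],q[2],q[3],q[0]]);M=r.as_matrix()
    t=np.array([a if a is not None else b for a,b in zip((x,y,z),p)])
    print("t",round(float(o["t"]),2),"pos",np.round(p,4),"yaw_y",np.round(np.degrees(np.arctan2(M[1,1],M[0,1])),1),"tz",np.round(M[:,2],3),"F",np.round(o["contact_force"],1),"M",np.round(o["torque"],2),"w",round(float(o["gripper_width"]),3),"q7",np.round(o["q"],2))
    print("shift mm",np.round(M.T@(t-p)*1000,1))
E
```

Request:
{"op": "apply_moves", "data": {"increments": [0,0,0,-45,0,0,0,0,-45,0,0,0,0,-50,0,0,-40,-40,0,0,0,-40,-40,0,0,0,-40,-40,0,0,0,-40,-40,0,0,0,-40,-40,0,0,0,-40,-40,0,0,0,-40,-40,0,0,0,-40,-40,0,0], "squeeze": 40}}

```text
t: 2.08
eef_pos: [0.4469, 0.169, 0.3761]
tool_rot: [0.001, 0.222, 0.975, 0.002]
contact_force: [1.5, 0.3, -0.6]
gripper_width: -0.002
```

```bash
python3 -c "
from h import *
to(.495,.022,.32)"
```

```text
t 2.08 pos [0.4469 0.169  0.3761] yaw_y 64.3 tz [ 0.003  0.004 -1.   ] F [ 1.5  0.3 -0.6] M [-0.01 -0.04 -0.01] w -0.002 q7 [-0.77  0.02  0.28  1.82 -0.01  1.3   0.64]
shift mm [-107.1 -111.9   55.6]
```

Request:
{"op": "apply_moves", "data": {"increments": [0,-36,-37,0,0,0,-36,-37,0,0,0,-33,-35,0,0,0,0,0,0,-10,0,0,0,0,-10,0,0,0,0,-10]}}

```text
t: 2.82
eef_pos: [0.4956, 0.0133, 0.3774]
tool_rot: [0.004, -0.04, 0.999, 0.003]
contact_force: [0.0, -0.2, -0.2]
gripper_width: -0.002
```

```bash
python3 -c "
from h import *
to(.495,.022,.295)"
```

```text
t 2.83 pos [0.4956 0.0133 0.3774] yaw_y 94.5 tz [ 0.007  0.006 -1.   ] F [ 0.  -0.2 -0.2] M [-0.04  0.04  0.02] w -0.002 q7 [-0.57  0.04  0.44  1.8  -0.02  1.3   1.53]
shift mm [ 0.6  8.3 82.5]
```

Request:
{"op": "apply_moves", "data": {"increments": [0,0,8,35,0,0,0,0,35,0,0,0,0,15,0,0,0,0,12,0,0,0,0,12,0,0,0,0,12,0]}}

```text
t: 3.58
eef_pos: [0.4984, 0.0222, 0.2566]
tool_rot: [0.007, -0.04, 0.999, 0.004]
contact_force: [-0.6, -0.7, 1.8]
gripper_width: 0.002
```

```bash
python3 - <<'E'
from h import *
to(.495,.022,.213)
im,d=read_camera("side");cv2.imwrite("pics/s1.png",im)
E
```

```text
t 3.58 pos [0.4984 0.0222 0.2566] yaw_y 94.6 tz [ 0.015  0.009 -1.   ] F [-0.6 -0.7  1.8] M [-0.03  0.19 -0.02] w 0.002 q7 [-0.55  0.15  0.43  1.97 -0.08  1.02  1.57]
shift mm [ 4.1 -0.3 43.5]
```

View pics/s1.png

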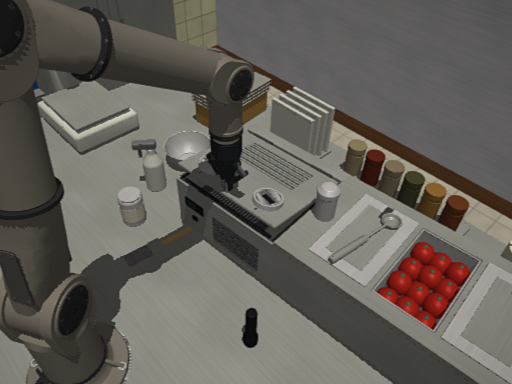

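The closed fingertips sit on the cover's front, near (222,190), and the cover is coming down. I'll continue.

Request:
{"op": "apply_moves", "data": {"increments": [0,2,0,12,0,0,0,0,12,0,0,0,0,10,0,0,0,0,6,0,0,0,0,4,0,0,0,0,2,0]}}

```text
t: 4.38
eef_pos: [0.4961, 0.0223, 0.2118]
tool_rot: [0.006, -0.04, 0.999, 0.006]
contact_force: [-11.8, -0.6, 28.5]
gripper_width: -0.003
```

```bash
python3 - <<'E'
from h import *
to(.495,.022,.213)
E
```

```text
t 4.38 pos [0.4961 0.0223 0.2118] yaw_y 94.6 tz [ 0.011  0.011 -1.   ] F [-11.8  -0.6  28.5] M [-0.15  2.82  0.03] w -0.003 q7 [-0.54  0.2   0.43  2.03 -0.12  0.92  1.61]
shift mm [ 1.1 -0.1 -1.3]
```

Request:
{"op": "apply_moves", "data": {"increments": [0,0,0,-40,0,0,0,0,-50,0,0,0,0,-55,0,0,10,55,-10,0,0,10,58,0,0,0,10,58,0,0,0,10,58,0,0,0,0,0,0,0]}}

```text
t: 5.38
eef_pos: [0.4369, 0.2531, 0.3737]
tool_rot: [0.008, -0.038, 0.999, 0.008]
contact_force: [0.0, 0.3, 0.0]
gripper_width: -0.001
```

```bash
python3 - <<'E'
from h import *
to(.53,.12,.3)
for n in("side","top"):
    im,d=read_camera(n);cv2.imwrite(f"pics/{n}2.png",im);np.save(f"pics/{n}2.npy",d)
    r,c=((130,170),(110,180))[n=="top"] if 0 else ((130,170) if n=="side" else (100,180))
    cr=im[r:r+130,c:c+170];cv2.imwrite(f"pics/{n}2c.png",cv2.resize(cr,None,fx=4.5,fy=4.5,interpolation=2))
E
```

```text
t 5.38 pos [0.4369 0.2531 0.3737] yaw_y 94.4 tz [ 0.016  0.016 -1.   ] F [0.  0.3 0. ] M [-0.04 -0.01  0.04] w -0.001 q7 [-0.84  0.06  0.21  1.78 -0.02  1.27  1.02]
shift mm [ -81.4 -140.9   73. ]
```

View pics/side2c.png

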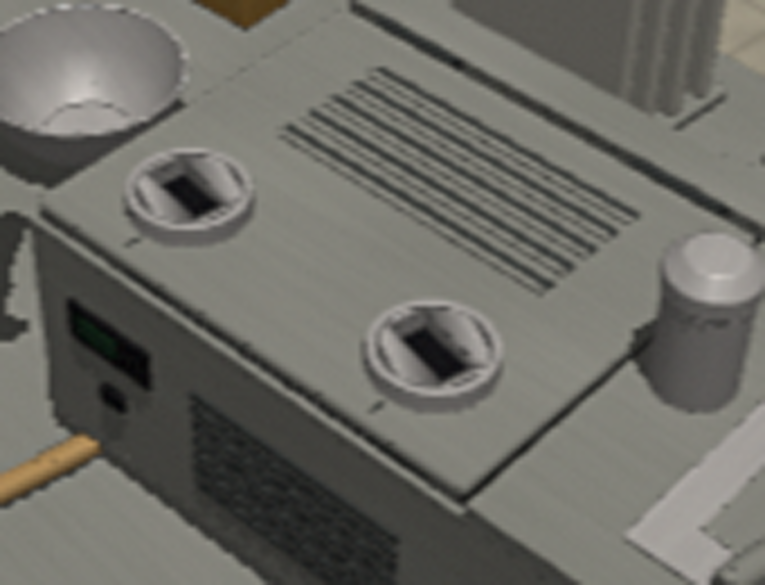

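View pics/top2c.png

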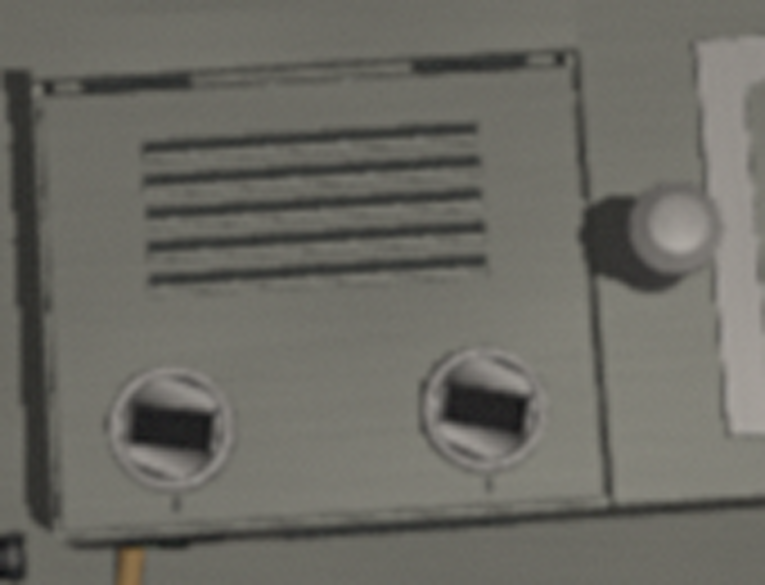

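```bash
python3 - <<'E'
from h import *
# flat-ish (0.017 rad): top of bezel z = .2+.23*.017+.027
k=[0,0,.231]
f=lambda X,Y,r,c:((X+.5)/4.5-.5+c,(Y+.5)/4.5-.5+r)
for n,ps,r,c in(("side",[(189,190),(433,347)],130,170),("top",[(171,428),(484,408)],100,180)):
    P=[hit(n,*f(*p,r,c),k) for p in ps];d=P[0]-P[1];print(n,np.round(P,4).tolist(),np.linalg.norm(d),np.degrees(np.arctan2(-d[0],d[1])))
    for q,h in zip([[(137,403),(213,414)],[(447,384),(530,397)]],(0,0)):
        if n=="top":
            a,b=[hit(n,*f(*p,r,c),[0,0,.218]) for p in q];print(np.degrees(np.arctan2(*(a-b)[[1,0]])))
    # seam: plane of cover top depth check at bezel ring
    W=cloud(n,np.load(f"pics/{n}2.npy"))
    # high points of bezels: z>0.222 near
    for p in P:
        m=(np.hypot(W[...,0]-p[0],W[...,1]-p[1])<.06)&(W[...,2]>.224)
        (x,y),rad=cv2.minEnclosingCircle(W[m][:,:2].astype(np.float32)*1000);print(" ring",round(x),round(y),round(rad),m.sum(),np.median(W[m][:,2]))
E
```

```text
side [[0.5301, 0.1257, 0.231], [0.547, -0.0722, 0.231]] 0.19856939256312306 4.884198025724268
 ring 531 126 41 377 0.23065737144252096
 ring 548 -74 41 452 0.23082963385278937
top [[0.532, 0.1274, 0.231], [0.549, -0.0711, 0.231]] 0.19920994207495912 4.873236129864266
82.92256786959133
82.2462270295898
 ring 525 131 53 432 0.23147132916242907
 ring 540 -67 50 422 0.2312971946655593
```

```bash
python3 - <<'E'
from h import *
to(.531,.1265,.30)
E
```

```text
t 5.47 pos [0.439  0.2481 0.3739] yaw_y 94.0 tz [ 0.017  0.014 -1.   ] F [0.9 0.3 0.2] M [-0.06  0.02  0.  ] w -0.001 q7 [-0.84  0.06  0.22  1.78 -0.02  1.28  1.02]
shift mm [ -82.2 -128.6   73.6]
```

Request:
{"op": "apply_moves", "data": {"increments": [10,-30,-43,0,0,10,-30,-43,0,0,10,-22,-43,0,0,10,0,0,35,6,10,0,0,38,6,10,0,0,0,0]}}

```text
t: 6.22
eef_pos: [0.5366, 0.1092, 0.2996]
tool_rot: [0.01, 0.081, 0.997, 0.007]
contact_force: [-0.2, 0.1, 0.5]
gripper_width: 0.113
```

```bash
python3 - <<'E'
from h import *
to(.531,.1265,.25)
E
```

```text
t 6.22 pos [0.5366 0.1092 0.2996] yaw_y 80.7 tz [ 0.021  0.012 -1.   ] F [-0.2  0.1  0.5] M [-0.02  0.04  0.02] w 0.113 q7 [-0.64  0.19  0.39  1.82 -0.09  1.12  1.18]
shift mm [ 9.3 15.4 49.7]
```

Request:
{"op": "apply_moves", "data": {"increments": [10,9,15,0,-1,10,0,0,25,0,10,0,0,20,0,10,0,0,0,0]}}

```text
t: 6.72
eef_pos: [0.5333, 0.1303, 0.2607]
tool_rot: [0.014, 0.067, 0.998, 0.01]
contact_force: [0.1, -0.4, -0.1]
gripper_width: 0.117
```

```bash
python3 - <<'E'
from h import *
to(.531,.1265,.221)
for n in("side","top"):
    im,d=read_camera(n);r,c=(130,170) if n=="side" else (100,180)
    cv2.imwrite(f"pics/{n}3c.png",cv2.resize(im[r-40:r+90,c:c+170],None,fx=4.5,fy=4.5,interpolation=2))
E
```

```text
t 6.72 pos [0.5333 0.1303 0.2607] yaw_y 82.3 tz [ 0.03   0.018 -0.999] F [ 0.1 -0.4 -0.1] M [-0.04  0.02 -0.03] w 0.117 q7 [-0.66  0.23  0.37  1.87 -0.1   1.03  1.19]
shift mm [ 2.8 -4.9 39.5]
```

View pics/side3c.png

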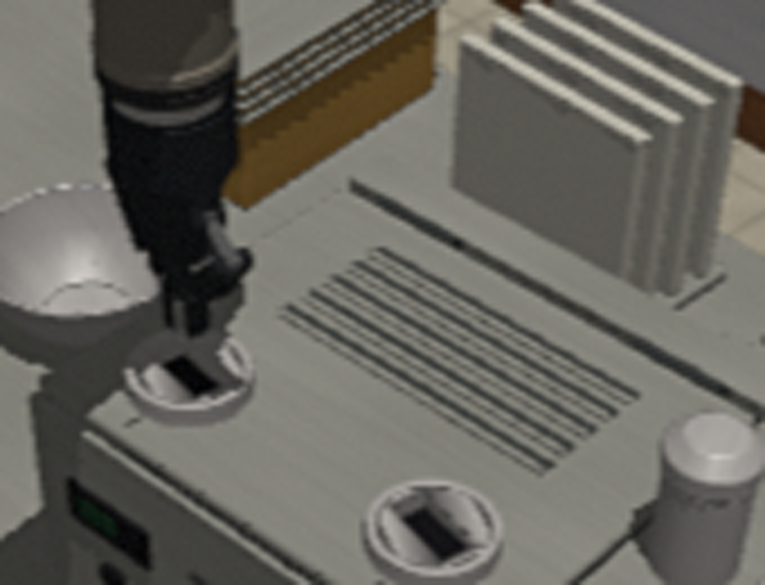

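Request:
{"op": "apply_moves", "data": {"increments": [10,3,-5,8,0,10,0,0,8,0,10,0,0,0,0]}}

```text
t: 7.2
eef_pos: [0.5319, 0.126, 0.247]
tool_rot: [0.017, 0.068, 0.998, 0.011]
contact_force: [0.8, 0.5, -0.9]
gripper_width: 0.118
```

```bash
python3 - <<'E'
from h import *
to(.531,.1265,.221)
E
```

```text
t 7.2 pos [0.5319 0.126  0.247 ] yaw_y 82.3 tz [ 0.036  0.02  -0.999] F [ 0.8  0.5 -0.9] M [-0.02  0.07 -0.01] w 0.118 q7 [-0.65  0.23  0.36  1.9  -0.11  0.99  1.2 ]
shift mm [ 1.8 -0.3 26. ]
```

Request:
{"op": "apply_moves", "data": {"increments": [10,2,0,9,0,10,0,0,8,0,10,0,0,5,0,10,0,0,3,0]}}

```text
t: 7.7
eef_pos: [0.5307, 0.1269, 0.2201]
tool_rot: [0.017, 0.068, 0.998, 0.011]
contact_force: [-1.0, -1.1, 0.4]
gripper_width: 0.115
```

```bash
python3 - <<'E'
from h import *
to(.531,.1265,.221)
E
```

```text
t 7.7 pos [0.5307 0.1269 0.2201] yaw_y 82.3 tz [ 0.036  0.02  -0.999] F [-1.  -1.1  0.4] M [ 0.03  0.05 -0.03] w 0.115 q7 [-0.64  0.26  0.36  1.93 -0.12  0.93  1.21]
shift mm [-0.3 -0.3 -0.9]
```

Request:
{"op": "apply_moves", "data": {"increments": [10,0,0,0,8,10,0,0,0,8,10,0,0,0,8,10,0,0,0,8]}}

```text
t: 8.2
eef_pos: [0.5318, 0.1258, 0.22]
tool_rot: [0.014, 0.348, 0.937, 0.015]
contact_force: [-1.2, 0.1, 1.7]
gripper_width: 0.12
```

```bash
python3 - <<'E'
from h import *
to(.531,.1265,.219)
E
```

```text
t 8.2 pos [0.5318 0.1258 0.22  ] yaw_y 49.3 tz [ 0.037  0.019 -0.999] F [-1.2  0.1  1.7] M [0.08 0.39 0.06] w 0.12 q7 [-0.73  0.27  0.46  1.93 -0.16  0.93  0.67]
shift mm [ 1.1 -0.1  1. ]
```

Request:
{"op": "apply_moves", "data": {"increments": [10,1,0,1,8,10,0,0,0,8,10,0,0,0,8,10,0,0,0,8]}}

```text
t: 8.7
eef_pos: [0.5313, 0.1267, 0.2197]
tool_rot: [0.009, 0.6, 0.8, 0.019]
contact_force: [-0.7, 0.7, -0.0]
gripper_width: 0.116
```

```bash
python3 - <<'E'
from h import *
to(.531,.1265,.219)
for n in("side",):
    im,d=read_camera(n);r,c=(130,170) if n=="side" else (100,180)
    cv2.imwrite(f"pics/{n}4c.png",cv2.resize(im[r:r+130,c:c+170],None,fx=4.5,fy=4.5,interpolation=2))
E
```

```text
t 8.7 pos [0.5313 0.1267 0.2197] yaw_y 16.2 tz [ 0.037  0.02  -0.999] F [-0.7  0.7 -0. ] M [0.1  0.02 0.35] w 0.116 q7 [-0.82  0.28  0.57  1.94 -0.2   0.93  0.13]
shift mm [-0.1 -0.3  0.6]
```

View pics/side4c.png

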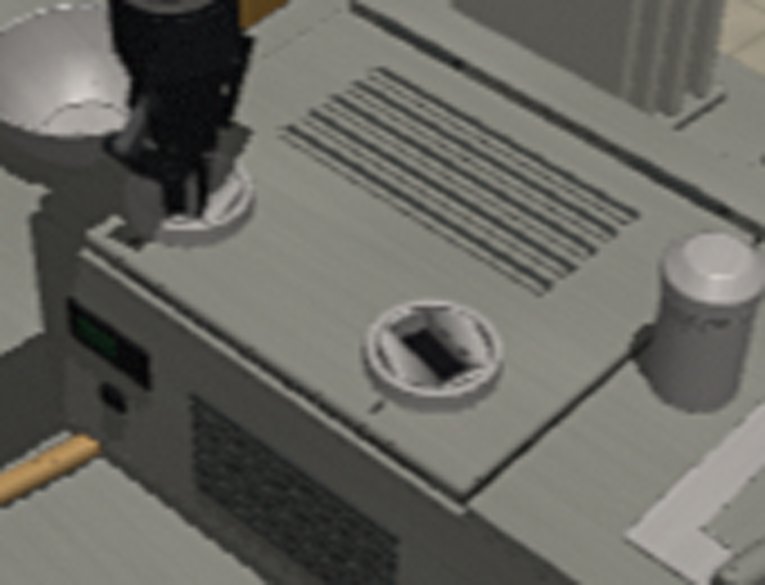

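Turning works (moment about z is 0.35 N m). I'll continue to the stop.

Request:
{"op": "apply_moves", "data": {"increments": [10,0,0,0,7,10,0,0,0,6,10,0,0,0,4]}}

```text
t: 9.12
eef_pos: [0.5315, 0.1273, 0.2185]
tool_rot: [0.007, 0.713, 0.701, 0.02]
contact_force: [1.1, -0.9, -3.6]
gripper_width: 0.117
```

```bash
python3 - <<'E'
from h import *
to(.531,.1265,.219)
E
```

```text
t 9.12 pos [0.5315 0.1273 0.2185] yaw_y -1.0 tz [ 0.038  0.018 -0.999] F [ 1.1 -0.9 -3.6] M [-0.12 -0.16  0.35] w 0.117 q7 [-0.87  0.29  0.64  1.94 -0.22  0.93 -0.14]
shift mm [-0.8 -0.5 -0.5]
```

Request:
{"op": "apply_moves", "data": {"increments": [10,0,0,0,4,10,0,0,0,3,10,0,0,0,3]}}

```text
t: 9.5
eef_pos: [0.5314, 0.1274, 0.2173]
tool_rot: [0.006, 0.77, 0.638, 0.02]
contact_force: [-0.1, 0.6, 0.2]
gripper_width: 0.114
```

```bash
python3 - <<'E'
from h import *
to(.531,.1265,.219)
E
```

```text
t 9.5 pos [0.5314 0.1274 0.2173] yaw_y -10.8 tz [ 0.038  0.016 -0.999] F [-0.1  0.6  0.2] M [-0.09 -0.    0.23] w 0.114 q7 [-0.9   0.3   0.67  1.94 -0.24  0.93 -0.3 ]
shift mm [-0.9 -0.2 -1.7]
```

Request:
{"op": "apply_moves", "data": {"increments": [10,0,0,0,3,10,0,0,0,3]}}

```text
t: 9.75
eef_pos: [0.5314, 0.1275, 0.2172]
tool_rot: [0.005, 0.801, 0.598, 0.02]
contact_force: [-1.4, -0.6, 1.1]
gripper_width: 0.116
```

```bash
python3 - <<'E'
from h import *
to(.531,.1265,.219)
E
```

```text
t 9.75 pos [0.5314 0.1275 0.2172] yaw_y -16.6 tz [ 0.038  0.015 -0.999] F [-1.4 -0.6  1.1] M [-0.18  0.15  0.21] w 0.116 q7 [-0.92  0.3   0.7   1.94 -0.25  0.93 -0.39]
shift mm [-1.  -0.  -1.8]
```

Request:
{"op": "apply_moves", "data": {"increments": [10,0,0,0,3,10,0,0,0,3]}}

```text
t: 10.0
eef_pos: [0.5314, 0.1276, 0.2172]
tool_rot: [0.004, 0.831, 0.556, 0.02]
contact_force: [-0.2, -0.5, 1.4]
gripper_width: 0.116
```

```bash
python3 - <<'E'
from h import *
to(.531,.1265,.219)
E
```

```text
t 10.0 pos [0.5314 0.1276 0.2172] yaw_y -22.4 tz [ 0.038  0.015 -0.999] F [-0.2 -0.5  1.4] M [-0.16  0.18  0.43] w 0.116 q7 [-0.93  0.31  0.72  1.95 -0.26  0.93 -0.48]
shift mm [-1.1  0.1 -1.8]
```

Request:
{"op": "apply_moves", "data": {"increments": [10,0,0,0,4,10,0,0,0,4]}}

```text
t: 10.25
eef_pos: [0.5321, 0.1277, 0.2176]
tool_rot: [0.004, 0.866, 0.499, 0.021]
contact_force: [-3.8, -1.7, 9.4]
gripper_width: 0.119
```

```bash
python3 - <<'E'
from h import *
to(.531,.1265,.219)
for n in("side",):
    im,d=read_camera(n);r,c=(130,170) if n=="side" else (100,180)
    cv2.imwrite(f"pics/{n}5c.png",cv2.resize(im[r:r+70,c:c+90],None,fx=8,fy=8,interpolation=2))
E
```

```text
t 10.25 pos [0.5321 0.1277 0.2176] yaw_y -30.1 tz [ 0.04   0.014 -0.999] F [-3.8 -1.7  9.4] M [-0.46  0.56  0.01] w 0.119 q7 [-0.96  0.32  0.75  1.95 -0.27  0.94 -0.6 ]
shift mm [-1.5 -0.4 -1.5]
```

View pics/side5c.png

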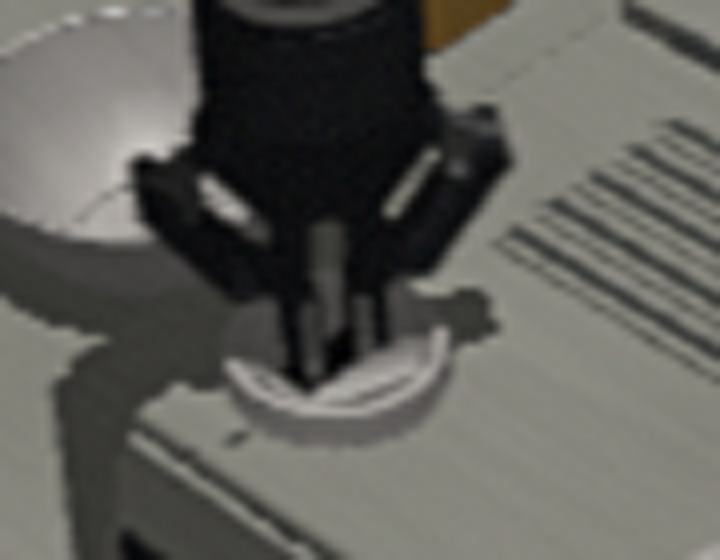

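Request:
{"op": "apply_moves", "data": {"increments": [10,0,0,0,-6,10,0,0,-12,0,10,0,0,-30,0,10,0,0,-50,0,10,0,0,-45,0,10,48,30,0,0,10,48,30,0,0,10,48,30,0,0,10,40,30,0,0,10,0,0,0,0]}}

```text
t: 11.55
eef_pos: [0.7151, 0.2494, 0.3717]
tool_rot: [0.003, 0.837, 0.547, 0.022]
contact_force: [-0.0, -0.5, -1.1]
gripper_width: 0.116
```

```bash
python3 - <<'E'
from h import *
to(.531,.1265,.25)
for n in("side","top"):
    im,d=read_camera(n);np.save(f"pics/{n}6.npy",d);r,c=(130,170) if n=="side" else (100,180)
    cv2.imwrite(f"pics/{n}6c.png",cv2.resize(im[r:r+130,c:c+170],None,fx=4.5,fy=4.5,interpolation=2))
E
```

```text
t 11.55 pos [0.7151 0.2494 0.3717] yaw_y -23.6 tz [ 0.041  0.02  -0.999] F [-0.  -0.5 -1.1] M [-0.02  0.07  0.02] w 0.116 q7 [-0.82  0.6   0.73  1.21 -0.4   1.43 -0.56]
shift mm [-190.4 -122.8  111.7]
```

View pics/side6c.png

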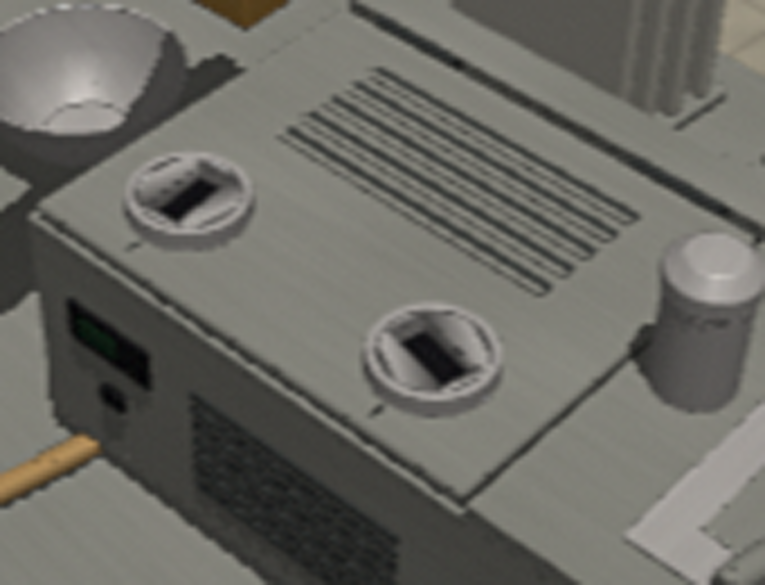

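View pics/top6c.png

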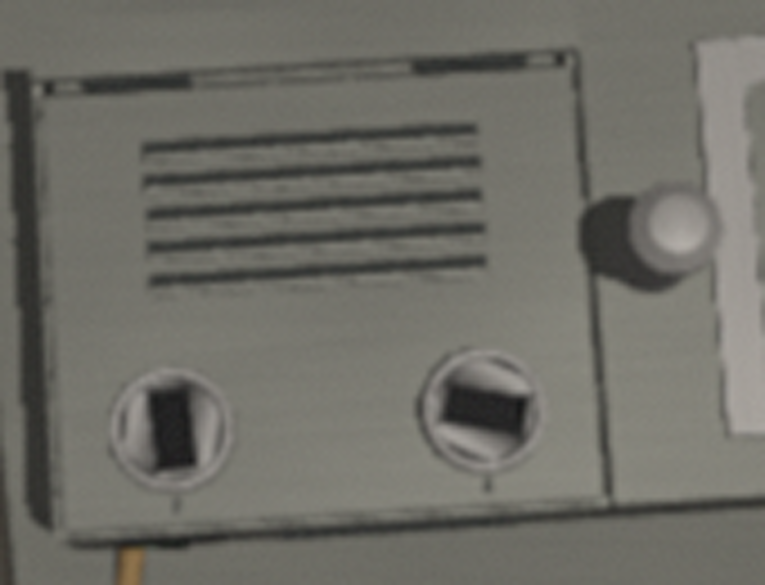

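Request:
{"op": "apply_moves", "data": {"increments": [16,0,0,0,-10.5,16,0,0,0,-10.5,16,0,0,0,-10.5,16,0,0,0,-10.5,16,0,0,0,-10.5,16,0,0,0,-10.5,16,0,0,0,-10.5,16,0,0,0,-10.5,16,0,0,0,-10.5,16,0,0,0,-10.5]}}

```text
t: 12.9
eef_pos: [0.7044, 0.234, 0.3885]
tool_rot: [0.025, 0.056, 0.998, 0.013]
contact_force: [-0.0, -0.2, -0.8]
gripper_width: 0.191
```

```bash
python3 - <<'E'
from h import *
to(.548,-.0725,.30)
E
```

```text
t 12.9 pos [0.7044 0.234  0.3885] yaw_y 83.7 tz [ 0.051  0.023 -0.998] F [-0.  -0.2 -0.8] M [-0.02  0.07  0.  ] w 0.191 q7 [-0.6   0.49  0.33  1.22 -0.16  1.4   1.17]
shift mm [ 125.3 -324.3   73.4]
```

Request:
{"op": "apply_moves", "data": {"increments": [16,20,-50,0,0,16,20,-50,0,0,16,20,-50,0,0,16,20,-50,0,0,16,20,-50,0,0,16,20,-48,20,0,16,0,0,35,1,16,0,0,0,0]}}

```text
t: 13.9
eef_pos: [0.5409, -0.0641, 0.3255]
tool_rot: [0.031, 0.066, 0.997, 0.016]
contact_force: [0.6, -0.2, 0.6]
gripper_width: 0.188
```

```bash
python3 - <<'E'
from h import *
to(.548,-.0725,.25)
E
```

```text
t 13.9 pos [ 0.5409 -0.0641  0.3255] yaw_y 82.5 tz [ 0.064  0.027 -0.998] F [ 0.6 -0.2  0.6] M [-0.01  0.01 -0.04] w 0.188 q7 [-0.36  0.15  0.43  1.81 -0.1   1.13  1.54]
shift mm [ -3.6 -10.   75.5]
```

Request:
{"op": "apply_moves", "data": {"increments": [16,-4,-10,25,0,16,0,0,25,0,16,0,0,20,0,16,0,0,0,0]}}

```text
t: 14.4
eef_pos: [0.5499, -0.0724, 0.2623]
tool_rot: [0.037, 0.064, 0.997, 0.017]
contact_force: [-1.0, -0.2, 0.5]
gripper_width: 0.186
```

```bash
python3 - <<'E'
from h import *
to(.548,-.0725,.221)
im,d=read_camera("side")
cv2.imwrite(f"pics/s7c.png",cv2.resize(im[130:260,170:340],None,fx=4.5,fy=4.5,interpolation=2))
E
```

```text
t 14.4 pos [ 0.5499 -0.0724  0.2623] yaw_y 82.7 tz [ 0.075  0.029 -0.997] F [-1.  -0.2  0.5] M [-0.05  0.12 -0.  ] w 0.186 q7 [-0.32  0.22  0.43  1.89 -0.15  0.99  1.61]
shift mm [ 4.8 -1.9 41. ]
```

View pics/s7c.png

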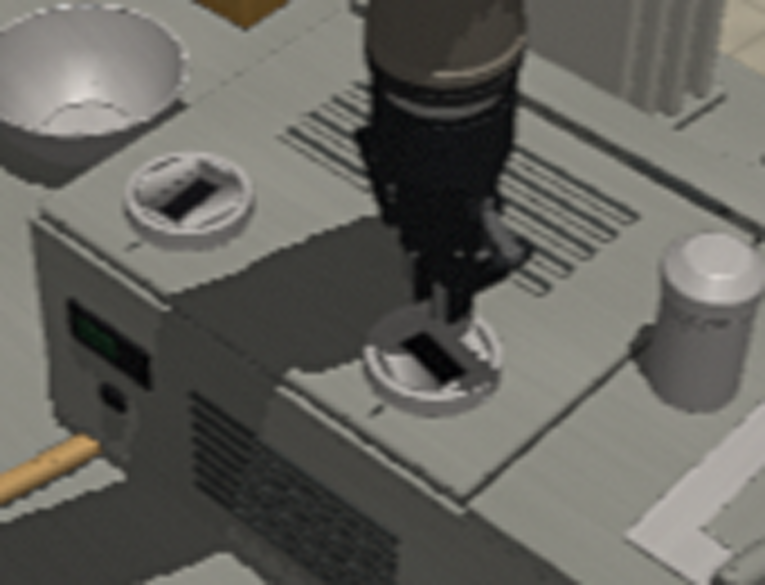

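Well aligned above the right slot, near (430,340) in this crop. I'll lower the fingers in.

Request:
{"op": "apply_moves", "data": {"increments": [16,3,-2,10,0,16,2,0,10,0,16,0,0,8,0,16,0,0,6,0,16,0,0,4,0]}}

```text
t: 15.08
eef_pos: [0.5497, -0.0726, 0.2258]
tool_rot: [0.04, 0.064, 0.997, 0.017]
contact_force: [0.8, 0.4, 0.1]
gripper_width: 0.186
```

```bash
python3 - <<'E'
from h import *
to(.548,-.0725,.218)
E
```

```text
t 15.07 pos [ 0.5497 -0.0726  0.2258] yaw_y 82.8 tz [ 0.082  0.029 -0.996] F [0.8 0.4 0.1] M [-0.05  0.1  -0.  ] w 0.186 q7 [-0.31  0.25  0.42  1.93 -0.18  0.9   1.64]
shift mm [ 2.3 -0.4  7.7]
```

Request:
{"op": "apply_moves", "data": {"increments": [16,2,0,5,0,16,0,0,4,0,16,0,0,0,8,16,0,0,0,8,16,0,0,0,8]}}

```text
t: 15.7
eef_pos: [0.5487, -0.0724, 0.2159]
tool_rot: [0.035, 0.276, 0.96, 0.025]
contact_force: [-1.1, -0.3, 1.7]
gripper_width: 0.188
```

```bash
python3 - <<'E'
from h import *
to(.548,-.0725,.218)
E
```

```text
t 15.7 pos [ 0.5487 -0.0724  0.2159] yaw_y 58.1 tz [ 0.082  0.029 -0.996] F [-1.1 -0.3  1.7] M [0.05 0.37 0.12] w 0.188 q7 [-0.37  0.27  0.49  1.95 -0.21  0.88  1.24]
shift mm [ 0.4 -0.3 -2.2]
```

Request:
{"op": "apply_moves", "data": {"increments": [16,0,0,-1,8,16,0,0,0,8,16,0,0,0,8,16,0,0,0,8,16,0,0,0,8]}}

```text
t: 16.32
eef_pos: [0.5482, -0.072, 0.2163]
tool_rot: [0.024, 0.596, 0.802, 0.036]
contact_force: [-1.4, 0.8, 1.2]
gripper_width: 0.189
```

```bash
python3 - <<'E'
from h import *
to(.548,-.0725,.217)
E
```

```text
t 16.32 pos [ 0.5482 -0.072   0.2163] yaw_y 16.7 tz [ 0.081  0.029 -0.996] F [-1.4  0.8  1.2] M [0.01 0.19 0.05] w 0.189 q7 [-0.49  0.29  0.64  1.96 -0.27  0.89  0.58]
shift mm [-0.4 -0.3 -0.7]
```

Request:
{"op": "apply_moves", "data": {"increments": [16,0,0,0,7,16,0,0,0,6,16,0,0,0,5,16,0,0,0,4]}}

```text
t: 16.82
eef_pos: [0.5484, -0.0718, 0.2162]
tool_rot: [0.017, 0.742, 0.669, 0.04]
contact_force: [-0.8, 0.5, 1.0]
gripper_width: 0.192
```

```bash
python3 - <<'E'
from h import *
to(.548,-.0725,.217)
E
```

```text
t 16.82 pos [ 0.5484 -0.0718  0.2162] yaw_y -6.0 tz [ 0.082  0.029 -0.996] F [-0.8  0.5  1. ] M [-0.24  0.16  0.2 ] w 0.192 q7 [-0.56  0.3   0.73  1.96 -0.31  0.9   0.22]
shift mm [-0.7 -0.2 -0.9]
```

Request:
{"op": "apply_moves", "data": {"increments": [16,0,0,0,5,16,0,0,0,5,16,0,0,0,4]}}

```text
t: 17.2
eef_pos: [0.549, -0.0717, 0.2165]
tool_rot: [0.013, 0.818, 0.573, 0.041]
contact_force: [-1.5, -1.6, 2.0]
gripper_width: 0.183
```

```bash
python3 - <<'E'
from h import *
to(.548,-.0725,.217)
E
```

```text
t 17.2 pos [ 0.549  -0.0717  0.2165] yaw_y -20.1 tz [ 0.082  0.027 -0.996] F [-1.5 -1.6  2. ] M [-0.53  0.25  1.97] w 0.183 q7 [-0.6   0.32  0.79  1.96 -0.33  0.9   0.  ]
shift mm [-1.  -0.6 -0.6]
```

Request:
{"op": "apply_moves", "data": {"increments": [16,0,0,0,-6,16,0,0,0,-3,16,0,0,-15,0,16,0,0,-30,0,16,0,0,-50,0,16,0,0,-50,0,16,55,-20,0,0,16,55,-20,0,0,16,55,-20,0,0,16,0,0,0,0]}}

```text
t: 18.45
eef_pos: [0.5097, 0.1006, 0.3762]
tool_rot: [0.017, 0.774, 0.632, 0.045]
contact_force: [0.2, -1.3, -0.6]
gripper_width: 0.189
```

```bash
python3 - <<'E'
from h import *
to(.53,.1265,.36)
for n in("side","top"):
    im,d=read_camera(n);np.save(f"pics/{n}8.npy",d);r,c=(130,170) if n=="side" else (100,180)
    cv2.imwrite(f"pics/{n}8.png",im)
    cv2.imwrite(f"pics/{n}8c.png",cv2.resize(im[r:r+130,c:c+170],None,fx=4.5,fy=4.5,interpolation=2))
E
```

```text
t 18.45 pos [0.5097 0.1006 0.3762] yaw_y -11.6 tz [ 0.091  0.03  -0.995] F [ 0.2 -1.3 -0.6] M [-0.14  0.12  0.  ] w 0.189 q7 [-0.95  0.03  0.66  1.82 -0.02  1.2  -0.48]
shift mm [28.6 13.2 18.8]
```

View pics/side8c.png

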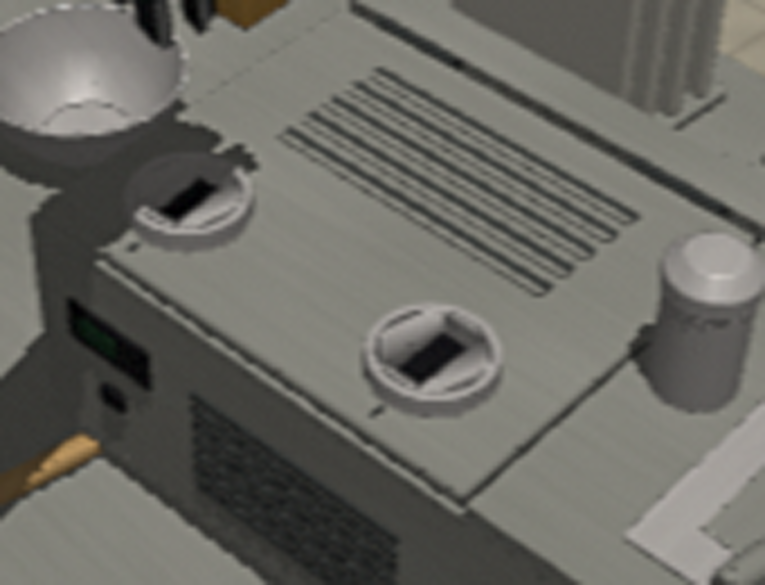

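View pics/top8c.png

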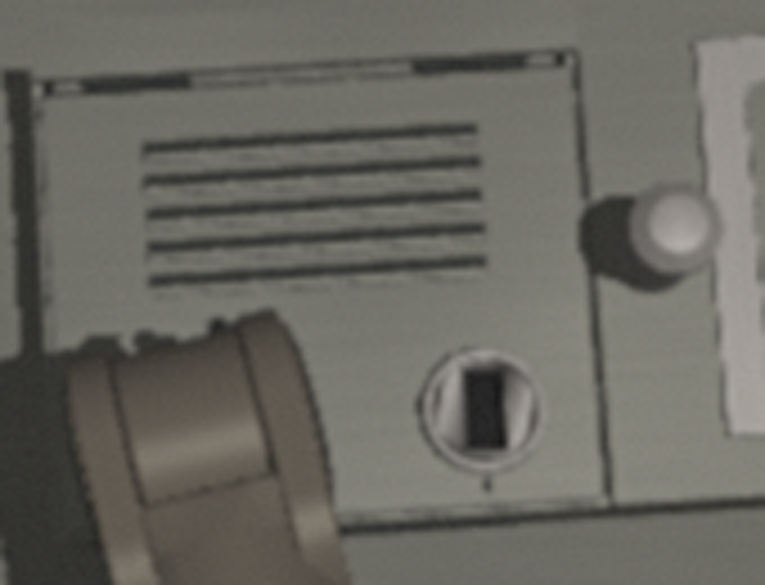

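Request:
{"op": "apply_moves", "data": {"increments": [16,0,0,0,-8,16,0,0,0,-8,16,0,0,0,0]}}

```text
t: 18.92
eef_pos: [0.5117, 0.0888, 0.3776]
tool_rot: [0.024, 0.683, 0.729, 0.042]
contact_force: [0.1, 0.2, -0.1]
gripper_width: 0.184
```

```bash
python3 - <<'E'
from h import *
to(.531,.127,.26)
a={}
for f,dials in (("top2c","LR"),("top6c","LR"),("top8c","R")):
    g=cv2.imread(f"pics/{f}.png",0)
    for s in dials:
        cx,cy=(171,428) if s=="L" else (484,408)
        m=np.zeros_like(g);cv2.circle(m,(cx,cy),50,255,-1)
        b=((g<55)&(m>0)).astype(np.uint8)
        nl,lab,st,_=cv2.connectedComponentsWithStats(b);i=1+st[1:,4].argmax()
        rr=cv2.minAreaRect(np.argwhere(lab==i)[:,::-1].astype(np.float32))
        p=np.argwhere(lab==i)[:,::-1];e=np.linalg.eigh(np.cov(p.T));v=e[1][:,1];print(f,s,rr,"pca",np.degrees(np.arctan2(v[1],v[0]))%180,st[i,4])
E
```

```text
t 18.93 pos [0.5117 0.0888 0.3776] yaw_y 3.7 tz [ 0.093  0.028 -0.995] F [ 0.1  0.2 -0.1] M [-0.02  0.1  -0.09] w 0.184 q7 [-0.93  0.03  0.67  1.82 -0.02  1.2  -0.19]
shift mm [ 34.3  10.5 119.9]
top2c L ((170.5574493408203, 427.7836608886719), (79.85661315917969, 38.568519592285156), 8.530766487121582) pca 9.338898391052652 2928
top2c R ((484.7984619140625, 408.3838195800781), (81.09309387207031, 37.30521774291992), 12.847704887390137) pca 13.371248803410168 2830
top6c L ((171.77200317382812, 427.6133728027344), (79.0025863647461, 38.86553955078125), 84.72611236572266) pca 85.40082628735202 2889
top6c R ((484.4037780761719, 409.9962463378906), (78.65252685546875, 38.25666809082031), 10.980650901794434) pca 12.518300369820366 2753
top8c R ((485.3290100097656, 408.27783203125), (78.0438232421875, 38.051509857177734), 88.87670135498047) pca 88.84543076591346 2791
```

Request:
{"op": "apply_moves", "data": {"increments": [16,17,5,40,0,16,17,5,40,0,16,0,0,20,0,16,0,0,0,0]}}

```text
t: 19.42
eef_pos: [0.5316, 0.1216, 0.2795]
tool_rot: [0.025, 0.691, 0.721, 0.044]
contact_force: [-1.1, -0.5, 0.2]
gripper_width: 0.183
```

```bash
python3 - <<'E'
from h import *
to(.531,.127,.24)
E
```

```text
t 19.43 pos [0.5316 0.1216 0.2795] yaw_y 2.4 tz [ 0.097  0.028 -0.995] F [-1.1 -0.5  0.2] M [-0.07  0.13  0.05] w 0.183 q7 [-0.91  0.18  0.66  1.92 -0.13  0.99 -0.16]
shift mm [ 4.4 -4.3 39.4]
```

Request:
{"op": "apply_moves", "data": {"increments": [16,4,-4,18,-3,16,0,0,18,0,16,0,0,0,0]}}

```text
t: 19.8
eef_pos: [0.5333, 0.1243, 0.2466]
tool_rot: [0.028, 0.675, 0.736, 0.045]
contact_force: [0.1, 1.1, -0.6]
gripper_width: 0.19
```

```bash
python3 - <<'E'
from h import *
to(.531,.127,.217)
E
```

```text
t 19.8 pos [0.5333 0.1243 0.2466] yaw_y 4.9 tz [ 0.101  0.029 -0.994] F [ 0.1  1.1 -0.6] M [-0.06  0.09  0.05] w 0.19 q7 [-0.89  0.22  0.64  1.95 -0.16  0.91 -0.09]
shift mm [ 2.3 -5.1 29.3]
```

Request:
{"op": "apply_moves", "data": {"increments": [16,3,-5,9,0,16,1,0,8,0,16,0,0,6,0,16,0,0,4,0]}}

```text
t: 20.3
eef_pos: [0.5322, 0.1289, 0.2208]
tool_rot: [0.028, 0.676, 0.735, 0.048]
contact_force: [0.8, 0.5, -0.0]
gripper_width: 0.185
```

```bash
python3 - <<'E'
from h import *
to(.531,.127,.217)
E
```

```text
t 20.3 pos [0.5322 0.1289 0.2208] yaw_y 4.7 tz [ 0.106  0.032 -0.994] F [ 0.8  0.5 -0. ] M [-0.03  0.12  0.04] w 0.185 q7 [-0.89  0.25  0.63  1.99 -0.2   0.85 -0.07]
shift mm [-1.9 -1.7  3.6]
```

Request:
{"op": "apply_moves", "data": {"increments": [16,-2,-1,3,0,16,0,0,0,8,16,0,0,0,7,16,0,0,0,5,16,0,0,0,4]}}

```text
t: 20.92
eef_pos: [0.5317, 0.1275, 0.2174]
tool_rot: [0.017, 0.816, 0.575, 0.052]
contact_force: [-6.6, -1.2, 7.7]
gripper_width: 0.187
```

```bash
python3 - <<'E'
from h import *
to(.531,.127,.217)
E
```

```text
t 20.93 pos [0.5317 0.1275 0.2174] yaw_y -19.8 tz [ 0.105  0.032 -0.994] F [-6.6 -1.2  7.7] M [-0.54  1.11  1.17] w 0.187 q7 [-0.95  0.26  0.72  2.   -0.24  0.85 -0.46]
shift mm [-0.7 -0.5  0.3]
```

Request:
{"op": "apply_moves", "data": {"increments": [16,0,0,0,4,16,0,0,0,4]}}

```text
t: 21.18
eef_pos: [0.5314, 0.1274, 0.2176]
tool_rot: [0.015, 0.852, 0.521, 0.052]
contact_force: [-1.5, -1.6, 1.5]
gripper_width: 0.19
```

```bash
python3 - <<'E'
from h import *
to(.531,.127,.217)
E
```

```text
t 21.18 pos [0.5314 0.1274 0.2176] yaw_y -27.2 tz [ 0.105  0.028 -0.994] F [-1.5 -1.6  1.5] M [-0.91 -0.03  3.37] w 0.19 q7 [-0.98  0.27  0.75  2.   -0.24  0.85 -0.58]
shift mm [-0.6 -0.2  0.6]
```

At the stop (3.4 N m). I'll back off, lift, and retreat toward the robot's left.

Request:
{"op": "apply_moves", "data": {"increments": [16,0,0,0,-6,16,0,0,0,-5,16,0,0,-15,0,16,0,0,-30,0,16,0,0,-50,0,16,0,0,-50,0,16,50,-10,0,0,16,50,-10,0,0,16,50,-10,0,0,16,50,0,0,0,16,0,0,0,0]}}

```text
t: 22.55
eef_pos: [0.5441, 0.3264, 0.3848]
tool_rot: [0.02, 0.801, 0.596, 0.055]
contact_force: [0.0, -0.5, -0.4]
gripper_width: 0.184
```

```bash
python3 - <<'E'
from h import *
to(.53,.1265,.36)
for n in("side","top"):
    im,d=read_camera(n);np.save(f"pics/{n}9.npy",d);r,c=(130,170) if n=="side" else (100,180)
    cv2.imwrite(f"pics/{n}9.png",im)
    cv2.imwrite(f"pics/{n}9c.png",cv2.resize(im[r:r+130,c:c+170],None,fx=4.5,fy=4.5,interpolation=2))
    W=cloud(n,d);
    for q in((.51,.03),(.51,-.09)):
        m=np.hypot(W[...,0]-q[0],W[...,1]-q[1])<.012;print(n,q,np.nanmedian(W[m][:,2]))
    a=im.astype(int)-cv2.imread(f"pics/{n}0.png").astype(int)
E
```

```text
t 22.55 pos [0.5441 0.3264 0.3848] yaw_y -16.9 tz [ 0.111  0.033 -0.993] F [ 0.  -0.5 -0.4] M [-0.04  0.16 -0.04] w 0.184 q7 [-1.17  0.28  0.66  1.57 -0.15  1.24 -0.79]
shift mm [-196.8   41.9   16.4]
side (0.51, 0.03) 0.21393547734303064
side (0.51, -0.09) 0.2167682871532094
top (0.51, 0.03) 0.21445962228320026
top (0.51, -0.09) 0.2150025185496437
```

View pics/side9.png

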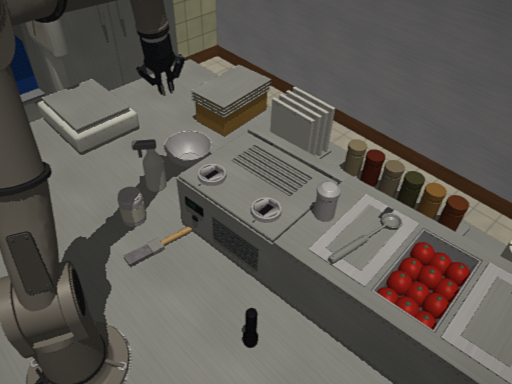

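View pics/top9.png

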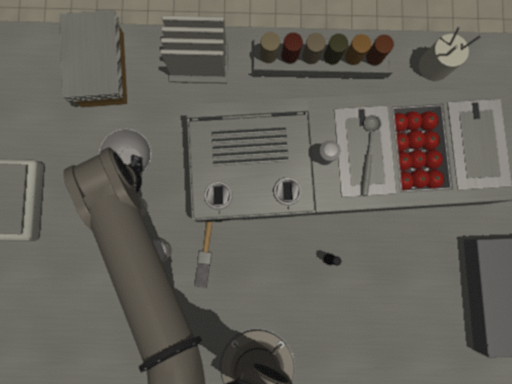

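View pics/top9c.png

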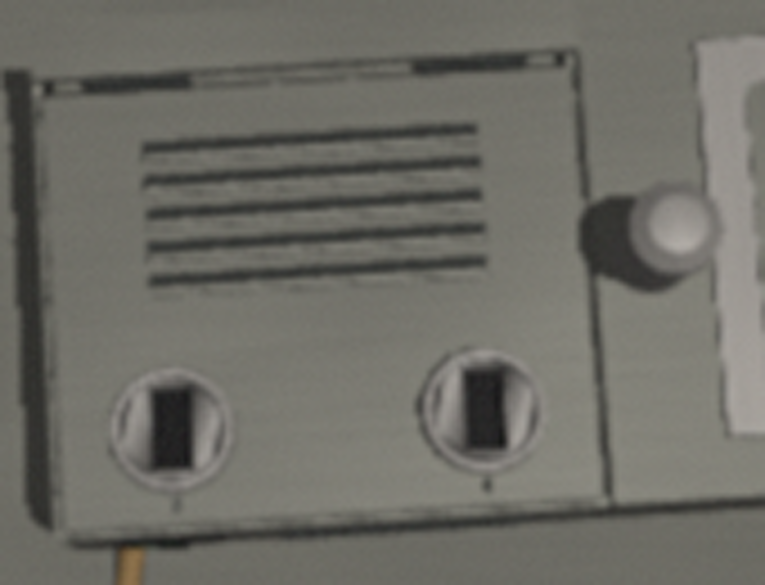

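Both slots now point to the front edge, at (217,196) and (288,190) in the top image. The cover is flush, the bystanders are in place and the arm is clear.

```bash
python3 -c "
from station import *
print(hand_in())"
```

```text
the job is handed in; nothing more can be done
None
```

I pushed the cover down onto its seal, turned both fasteners clockwise to their stops, and handed the job in at about 22.6 s. The hand-in gives no verdict.

- **Cover:** I pressed it with the closed fingertips until the tip read 0.212 m at about 28 N, which matches flat. At the end, depth readings beside the fasteners were 0.214–0.217 m against 0.212 m for flush. That spread is partly camera error, so I judged it flush from the pictures as well.
- **Left fastener:** The first turn stopped about 0.06 rad short of the angle the right one later reached, going by the picture. I went back with the fingers opened wider and turned it until the stop pushed back with about 3.4 N m.
- **Right fastener:** It reached its stop in one turn, at about 2 N m.
- **Final check:** Both slots lie at the same angle, pointing to the front edge. By eye, the bystanders in view are where they started. The can and spray bottle are partly hidden by the arm in the last top picture, but both show in place in the side view. The arm stands clear, with about zero force on the tool.
- **Off-nominal:** The tool tilted gradually to about 6.5° over the run, because the moves cannot correct tilt. The fingers still fitted the slots.

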